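# Present the glass scale's coded end to the bench reader

## Robot

A 6-joint arm with a two-finger parallel gripper is mounted at the origin on a cart in front of the work surface, level with it; the furniture and walls round the work are solid. World frame = base frame: x ahead of the robot, y to its left, z up, the work surface at z = 0. Lengths are in m, angles in rad, forces in N, time in s.
With the tool pointing down it reaches from about 0.25 to 0.8 m from the base axis. Payload 3.9 kg.
Tool frame: the origin (TCP) lies on the mounting face of the last link; the fingertips stand 173 mm ahead of it and the grasp point (between the pads) lies 155 mm ahead of it; z points along the fingers, y is the line along which they close (so a half turn about z gives the same grasp; the last joint's range is limited). The gripper opens to 85 mm and grips with 20 to 120 N. Pads are 22 mm wide; open, the fingers measure 114 mm over their backs; the gripper's body (76 mm by 85 mm) begins 54 mm behind the grasp point. The pads swing forward as they close: fully open they stand 13 mm farther back than shut.
Start: joints at [-1.137, 0.26, -0.138, 1.173, 0, 1.571], TCP at [0.221, -0.476, 0.405] pointing down, gripper open.
Joint ranges: [-2.78, 2.78], [-0.83, 1.72], [-1.28, 1.37], [-1.9, 2.12], [-1.57, 1.48], [-3.14, 3.14]. Speed limits (rad/s): [2.57, 2.57, 3.14, 3.14, 3.14, 3.14].

## Interface

Orientations are given as a rotation vector (axis times angle).
In Python, from station import telemetry, eyes, close_job, nets gives the robot as it stands.
- The arm moves only by the shell command python3 -m crank 'ROWS' [OPENING]. ROWS is JSON, a list of rows, each a list of 2 entries, a list of its own where there are three numbers: the shift along the tool's x, y, z in mm, then the turn about the tool's z in degrees. In form: [[[x, y, z], yaw], ...]. A call has 1 to 5 rows; each row is the pose to reach, as a shift and turn from the pose commanded when the call began, along the tool's axes at that moment; what a row does not reach only later rows make up. A row lasts 1/8 s, in which the tool goes at most 62.5 mm and 10.7 degrees, less where a joint would pass 70% of its speed; a pose out of reach is approached as far as the arm can. A call with a gripper value outside its range is refused whole. OPENING is the closure, from -1 (fully open) to 1 (shut), set as the call begins (- or left out, the last holds). The fingers move at their own pace and stop on an object; the grip force is fixed at half the most. Time passes only in rows, so rows that repeat a pose let the fingers close. It gives the time, the measured TCP pose, the force, the opening and the grip force at its end, in the units of the state.
- telemetry.get_obs(): the state, without advancing time (a new reading comes with each control period).
- eyes.read_camera(name): name is "scene" or "top" or "wrist"; returns (picture, depth): 480x640x3 uint8, red, green, blue; 480x640 float32, m along the optical axis (not along the pixel's ray), 0 where there is no reading.
- eyes.camera_info(name): a dict with "fx", "fy", "cx", "cy" (pixels), "position" and "rotation" of the camera in the world. Camera axes: x right, y up, looking along -z (the intrinsics and any distortion apply to the point x, -y, -z); pixel columns grow to the right and rows downward; lengths in m; the calibration is good to about 2 mm. A picture is of the moment at which its call begins: read the wrist's pose just before it. camera_info takes no time and is no camera call; for the wrist camera it gives the pose at the moment of the call.
- close_job(): hands the job in; it is judged then, once.
Trained networks look in the newest picture that a camera, given by its name, has taken for a name from the list of things; names that differ only in an ending like _2 or _b are one class to them, and where a whole thing is asked for, a point or a joint stands for the part that bears it (a point fixed in the world has none). Each returns a list of dicts, best first, with "p" (0 to 1); they miss things now and then, are a little off and sometimes report something else, mostly with a low value. They report only what shows in the picture. A call takes as long as a camera call.
- nets.spot_in(camera, label): "bbox" ([left, top, right, bottom] in pixels, round what is visible of it).
The state is a dict: "time_s": time; "joint_positions": joint angles; "joint_vel": joint speeds; "tau": joint torques, N m; "tool_pos": TCP position; "eef_rot": TCP orientation; "wrist_force": force on the tool from outside, world axes, zero at the start; "torque": the same for the moment, N m; "finger_gap": finger opening in m; "gripper_force": force on a finger pad.
Only numpy, scipy, OpenCV 4.12 (cv2) and the standard library are available. Lean on these libraries where they do the work, as an engineer would, in place of code of your own. Each camera call takes 0.05 s, during which the arm holds its last target. There are 200 camera calls.

## Task

Check the glass calibration scale in at the bench code reader: it lies on the wooden packing block to keep it out of the swarf. Find its frosted, labelled end by the small corner notch and feed that end first, label up, through the reader's guides and under its head until the spring plunger at the back is pushed fully home. Push gently, do not let the glass down on the bench, leave the steel block, the standing bolt and the bracket where they are, and finish while still gripping the glass and holding the plunger in, because the spring pushes the glass out again.

Things in the scene. Friction and masses are not known exactly. Their poses are not given: they have to be found in the camera images.
- glass_scale: clear glass scale 130 x 30 x 6 mm, about 60 g, fine black graduations; lies flat, label up, across the wooden block, pointing any way. Origin: centre of its underside; x along its length to the frosted end, z up. The last 35 mm (x +30 to +65) are frosted white with a square dot-code label on top; the corner at +x, -y (far right as seen from the clear end) has a 10 x 10 mm notch
- frosted_end (a point): middle of the frosted end face of the glass (x +65 mm, half thickness)
- clear_end (a point): middle of the clear end face of the glass (x -65 mm, half thickness). Both ends stick out over the wooden block with free space under them: the last 28 mm (x -65 to -37) can be gripped from above across the 30 mm width
- wood_block: dark loose wooden packing block 44 x 90 x 30 mm high under the glass, origin at the centre of its underside, y along its length; the glass crosses it within 0.16 rad of square, its centre within 5 mm of the block's
- code_reader: bench code reader, fixed: grey base, aluminium guides, black head on a column. Origin on the bench under the throat's middle line; x is the way in (roughly away from the robot), z up. With the glass fully home its centre is at x -55 mm, so the clear half stays outside. The head hangs over x -27 to +55, y -22 to +22, z 82 to 121 mm; guides and stop block are at most 56 mm high
- throat_mouth (a point): middle of the throat floor's front edge (reader x -55, y 0, z 34 mm). The throat is a level slot: floor at z 34, 10 mm high under two side lips that reach in to 10 mm from the middle, 35 mm wide between straight guides from x -45 to +10. Flared sides, floor ramp and raised lip ends lead in from x -68, where it is about 50 mm wide and open to z 53
- throat_stop (a point): middle of the foot of the hard stop face (reader x +10, y 0, z 34 mm). A brass key fills the right rear corner of the throat (reader x +2 to +10, y -17.5 to -9.5 mm): only the notched corner of the glass passes it; any other corner stops there and does not move the plunger
- plunger (a joint): brass spring plunger, 9 mm diameter, in the middle of the stop face; 0 = out (its tip 8 mm in front of the stop face), 0.008 m = fully home, flush with the stop; the spring pushes back with about 1 N at first and 3 N fully home
- gauge_block: ground steel block 30 x 40 x 50 mm, bystander, origin at the centre of its underside
- bolt_m12_1: M12 bolt standing on its head, 21 mm across, 50 mm high, bystander, origin at the centre of its underside
- bracket_1: stamped sheet bracket 37 x 95 x 27 mm, bystander, origin at the centre of its underside

How it is judged:
At the end, for the whole second after the job is handed in: Glass in the reader's throat, frosted end first and label up (within 0.12 rad of level and of the throat's line), frosted end within 3 mm of the stop, plunger in at least 6 of its 8 mm, fingers still gripping the glass (over 10 N), at rest, all through the last second (value of joint plunger above 0.006 m and x of frosted_end in the frame of code_reader above 0.007 m and x of clear_end in the frame of code_reader below -0.11 m and y of frosted_end in the frame of code_reader between -0.006 and 0.006 m and angle between the x axis of glass_scale and the x axis of code_reader, either way round below 0.12 rad and angle between glass_scale's own z axis and vertical below 0.12 rad and contact force between the fingers and glass_scale above 10 N and linear speed of glass_scale below 0.02 m/s); the arm keeps its last pose, push and grip.
It fails at once if the glass is let down on the bench (its origin lower than 18 mm) (height (world z) of glass_scale below 0.018 m).
It fails at once if the glass is rammed into the reader with more than 40 N (contact force between glass_scale and code_reader above 40 N).
It fails at once if the steel block, the bolt or the bracket is moved more than 20 mm (distance of any of gauge_block, bolt_m12_1, bracket_1 from where it was at the start of the episode above 0.02 m).
It also fails if it takes over 48 s, if anything falls off the work surface, if the arm or the gripper's body presses on something with over 40 N, if the wrist force passes 120 N, or if a joint passes its speed limit or range.

## Working session

There is one attempt and no reset: what is moved stays moved. The work goes in short steps, Python scripts to look and compute and a shell command to move; the robot and the scene stay as the last step left them, time stands still between calls to the robot, and variables do not carry over. Pictures are saved under pics/ and viewed, at most 10 in all, crops included, and the job is handed in when it is done.

```bash
mkdir -p pics; cat > h.py <<'E'
import numpy as np, cv2, pickle
from station import telemetry, eyes, close_job, nets
from scipy.spatial.transform import Rotation as R
def grab(n):
    ci=eyes.camera_info(n); im,d=eyes.read_camera(n)
    return ci,im,d
def Rm(ci):
    r=np.array(ci["rotation"],float)
    return r if r.shape==(3,3) else (R.from_rotvec(r).as_matrix() if r.size==3 else R.from_quat(r).as_matrix())
def world(ci,d):
    v,u=np.mgrid[0:480,0:640]
    P=np.stack([(u-ci["cx"])/ci["fx"]*d,-(v-ci["cy"])/ci["fy"]*d,-d],-1)
    return P@Rm(ci).T+np.array(ci["position"])
def ray(ci,u,v,z):
    r=Rm(ci)@np.array([(u-ci["cx"])/ci["fx"],-(v-ci["cy"])/ci["fy"],-1]); p=np.array(ci["position"])
    return p+r*(z-p[2])/r[2]
E
python3 - <<'E'
from h import *
for n in("top","scene"):
    ci,im,d=grab(n); print(n,ci)
    cv2.imwrite(f"pics/{n}.png",im[...,::-1]); pickle.dump((ci,im,d),open(n+".pkl","wb"))
    for l in("glass_scale","wood_block","code_reader","gauge_block","bolt_m12_1","bracket_1"):
        print(l,[(np.round(x["bbox"]),round(x["p"],2)) for x in nets.spot_in(n,l)[:2]])
print(telemetry.get_obs())
E
```

```text
top {'fx': 525.1056674310393, 'fy': 525.1056674310393, 'cx': 322.9158080988137, 'cy': 235.11913209944143, 'position': array([ 0.4554983 , -0.00790161,  1.29951338]), 'rotation': array([ 0.05666727, -0.05521806, -1.59896425])}
glass_scale [(array([384., 246., 400., 302.]), 0.61)]
wood_block [(array([370., 259., 412., 290.]), 0.66)]
code_reader [(array([163., 175., 200., 243.]), 0.61)]
gauge_block []
bolt_m12_1 [(array([282., 274., 286., 280.]), 0.55)]
bracket_1 [(array([230., 164., 251., 197.]), 0.69)]
scene {'fx': 538.435880176392, 'fy': 538.435880176392, 'cx': 326.0867221410025, 'cy': 238.07164482377996, 'position': array([-0.15930745,  0.70245317,  0.60003251]), 'rotation': array([ 0.52711215, -1.2313551 , -2.06276649])}
glass_scale [(array([397., 231., 447., 256.]), 0.95)]
wood_block [(array([400., 235., 441., 262.]), 0.93)]
code_reader [(array([141., 252., 212., 336.]), 0.96)]
gauge_block [(array([353., 254., 381., 285.]), 0.65)]
bolt_m12_1 [(array([332., 278., 339., 305.]), 0.53)]
bracket_1 [(array([203., 257., 238., 277.]), 0.85)]
{'time_s': 0.7, 'joint_positions': array([-1.13698036e+00,  2.59963599e-01, -1.38096396e-01,  1.17268082e+00,
       -1.62476890e-05,  1.57082756e+00]), 'joint_vel': array([ 0.00018676, -0.0009234 , -0.00019181, -0.0007149 ,  0.00182108,
        0.00024851]), 'tau': array([ 1.47411516e-03, -4.05477011e+01,  2.54185635e+01,  8.82665099e-04,
        7.22454297e-05, -3.79233498e-06]), 'tool_pos': array([ 0.22067062, -0.47636121,  0.40472479]), 'eef_rot': array([ 3.06793165e+00,  6.76045265e-01, -6.15707056e-06]), 'wrist_force': array([ 0.54050977, -0.71845362, -0.11557427]), 'torque': array([-0.02123157, -0.00217666,  0.03321746]), 'gripper_force': 0.0, 'finger_gap': 0.08540904429166103}
```

View pics/top.png

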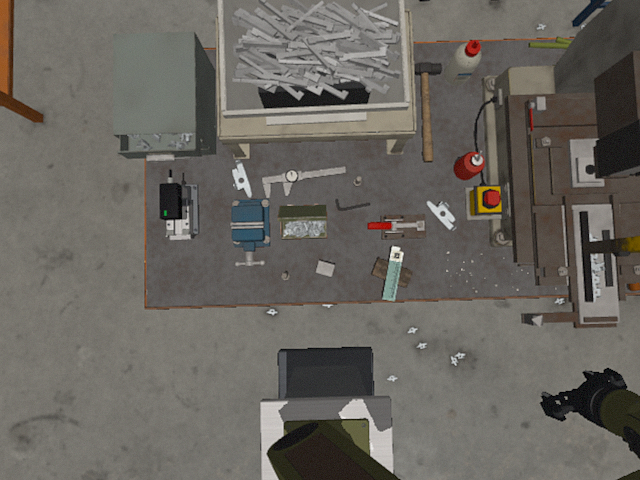

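View pics/scene.png

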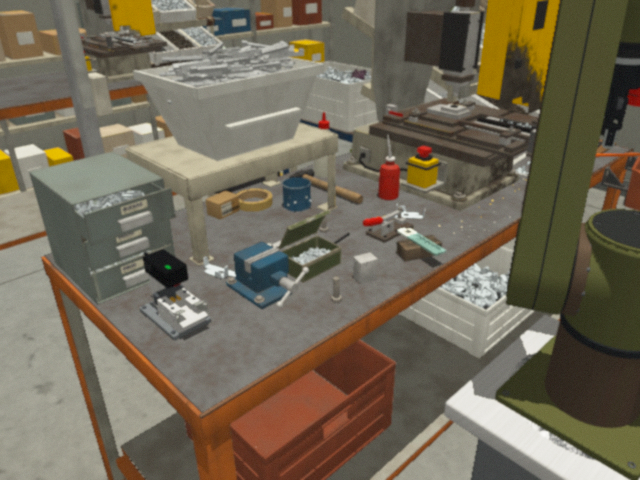

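The top picture shows the glass at about (393,273), frosted end up (about (397,250), away from the robot) and clear end near (389,299). The reader is at about (180,210) with its mouth facing down towards the robot. Bolt is at (285,275), steel block at (326,268). The scene picture agrees.

```bash
python3 - <<'E'
from h import *
ci,im,d=pickle.load(open("top.pkl","rb"))
a=cv2.resize(im[160:250,150:215],None,fx=6,fy=6,interpolation=cv2.INTER_CUBIC)
b=cv2.resize(im[235:310,365:425],None,fx=6.5,fy=7.2,interpolation=cv2.INTER_CUBIC)
c=np.zeros((540,a.shape[1]+b.shape[1],3),np.uint8); c[:a.shape[0],:a.shape[1]]=a; c[:b.shape[0],a.shape[1]:]=b
cv2.imwrite("pics/crop.png",c[...,::-1])
P=world(ci,d)
for nm,(u0,u1,v0,v1) in dict(glass=(384,402,246,302),reader=(160,204,170,244)).items():
    print(nm)
    for v in range(v0,v1,4): print(v,[tuple(np.round(P[v,u]*1000).astype(int)) for u in range(u0,u1,6)])
for u,v,z in((397,250,.036),(389,299,.036),(285,275,0),(326,268,.05)): print(u,v,ray(ci,u,v,z).round(3))
E
```

```text
glass
246 [(np.int64(516), np.int64(-159), np.int64(0)), (np.int64(516), np.int64(-174), np.int64(-4)), (np.int64(516), np.int64(-188), np.int64(-2))]
250 [(np.int64(507), np.int64(-158), np.int64(-2)), (np.int64(506), np.int64(-174), np.int64(-6)), (np.int64(504), np.int64(-183), np.int64(37))]
254 [(np.int64(497), np.int64(-158), np.int64(-3)), (np.int64(495), np.int64(-168), np.int64(34)), (np.int64(495), np.int64(-183), np.int64(35))]
258 [(np.int64(487), np.int64(-158), np.int64(-1)), (np.int64(486), np.int64(-168), np.int64(32)), (np.int64(485), np.int64(-182), np.int64(33))]
262 [(np.int64(476), np.int64(-154), np.int64(29)), (np.int64(476), np.int64(-167), np.int64(37)), (np.int64(476), np.int64(-182), np.int64(34))]
266 [(np.int64(467), np.int64(-154), np.int64(27)), (np.int64(466), np.int64(-167), np.int64(35)), (np.int64(466), np.int64(-181), np.int64(38))]
270 [(np.int64(457), np.int64(-153), np.int64(32)), (np.int64(457), np.int64(-167), np.int64(29)), (np.int64(456), np.int64(-181), np.int64(35))]
274 [(np.int64(448), np.int64(-152), np.int64(31)), (np.int64(447), np.in
[... 7469 characters left out ...]
t64(344), np.int64(29)), (np.int64(548), np.int64(328), np.int64(31)), (np.int64(550), np.int64(322), np.int64(-1)), (np.int64(550), np.int64(307), np.int64(-2)), (np.int64(549), np.int64(292), np.int64(0))]
242 [(np.int64(542), np.int64(396), np.int64(0)), (np.int64(542), np.int64(382), np.int64(-3)), (np.int64(542), np.int64(368), np.int64(-3)), (np.int64(541), np.int64(352), np.int64(-1)), (np.int64(541), np.int64(338), np.int64(-4)), (np.int64(541), np.int64(323), np.int64(-4)), (np.int64(540), np.int64(308), np.int64(-2)), (np.int64(540), np.int64(293), np.int64(-3))]
397 250 [ 0.504 -0.185  0.036]
389 299 [ 0.388 -0.162  0.036]
285 275 [0.452 0.088 0.   ]
326 268 [ 0.466 -0.013  0.05 ]
```

View pics/crop.png

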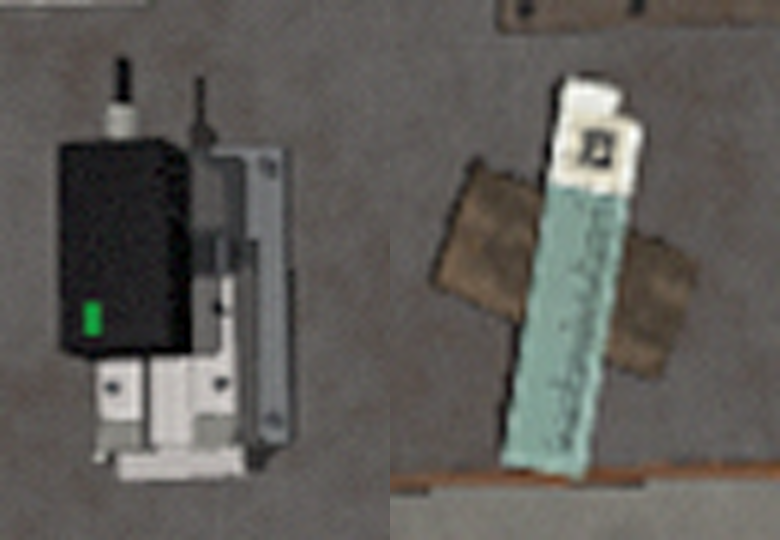

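```bash
cat >> h.py <<'E'
def pose():
    o=telemetry.get_obs(); return np.array(o["tool_pos"]),R.from_rotvec(o["eef_rot"]).as_matrix()
def togo(target,heading_deg):
    "shift in tool axes (mm) and yaw (deg) to put TCP at target, tool x at heading"
    p,r=pose(); h=np.degrees(np.arctan2(r[1,0],r[0,0])); 
    return ((np.array(target)-p)@r*1000).round(1), round(-((heading_deg-h+180)%360-180),2), p.round(4), round(h,2)
E
python3 - <<'E'
from h import *
ci,im,d=pickle.load(open("top.pkl","rb"))
f=lambda x,y:ray(ci,365+(x-390)/6.5-.4,235+y/7.2-.4,.036)
cl,cr,fl=f(503,465),f(588,476),f(567,78)
print(cl.round(4),cr.round(4),fl.round(4), np.linalg.norm(cl-cr),np.linalg.norm(fl-cl))
h=np.arctan2(*(fl-cl)[1::-1]); c=(cl+cr)/2
print("heading",np.degrees(h),"clear mid",c)
g=c+np.array([np.cos(h),np.sin(h),0])*.015; print(g)
print(togo([g[0],g[1],.155+.16],np.degrees(h)))
g=lambda x,y,z:ray(ci,150+x/6-.4,160+y/6-.4,z).round(4)
print("ramp front",g(118,478,.027),g(245,475,.027),"head",g(60,350,.121),g(165,352,.121),g(60,145,.121),g(165,140,.121))
print("slot",g(146,360,.05),g(192,360,.05), g(146,445,.05),g(192,445,.05))
E
```

```text
[ 0.3877 -0.1448  0.036 ] [ 0.3832 -0.1759  0.036 ] [ 0.5156 -0.1732  0.036 ] 0.03143365372455334 0.13101540543214607
heading -12.533491564398178 clear mid [ 0.38544435 -0.16033839  0.036     ]
[ 0.40008689 -0.16359355  0.036     ]
(array([ 294.3, -208.4,   89.7]), np.float64(37.39), array([ 0.2207, -0.4764,  0.4047]), np.float64(24.85))
ramp front [0.5467 0.3654 0.027 ] [0.5464 0.3139 0.027 ] head [0.5888 0.3592 0.121 ] [0.5869 0.3197 0.121 ] [0.6667 0.3587 0.121 ] [0.6674 0.319  0.121 ]
slot [0.5918 0.3471 0.05  ] [0.5913 0.3288 0.05  ] [0.5578 0.3474 0.05  ] [0.5573 0.3291 0.05  ]
```

```bash
python3 -m crank '[[[50,-35,15],9],[[100,-70,30],18],[[150,-105,45],27],[[200,-140,60],37],[[250,-177,75],37]]' -0.4; python3 -m crank '[[[44,-31,15],0],[[44,-31,15],0],[[44,-31,15],0]]'; python3 - <<'E'
from h import *
ci,im,d=grab("wrist"); pickle.dump((ci,im,d),open("w1.pkl","wb")); cv2.imwrite("pics/w1.png",im[...,::-1])
print(ci, telemetry.get_obs()["finger_gap"])
print(togo([.4001,-.1636,.155+.034],-12.53))
E
```

```text
time_s: 1.32
tool_pos: [0.3683, -0.2199, 0.3326]
eef_rot: [3.123, -0.336, 0.003]
wrist_force: [1.0, 0.1, 0.2]
finger_gap: 0.0595
gripper_force: 0.0
time_s: 1.7
tool_pos: [0.4167, -0.2001, 0.3175]
eef_rot: [3.124, -0.331, -0.002]
wrist_force: [-0.2, 0.5, 0.7]
finger_gap: 0.0599
gripper_force: 0.0
{'fx': 361.1066525022312, 'fy': 361.1066525022312, 'cx': 319.42461208445195, 'cy': 232.2345377879881, 'position': array([ 0.48457518, -0.21397448,  0.28818185]), 'rotation': array([-0.20137045,  0.24905442, -1.77010923])} 0.059746734351115056
(array([-23.5, -32.6, 128.7]), np.float64(0.35), array([ 0.4163, -0.2004,  0.3177]), np.float64(-12.18))
```

View pics/w1.png

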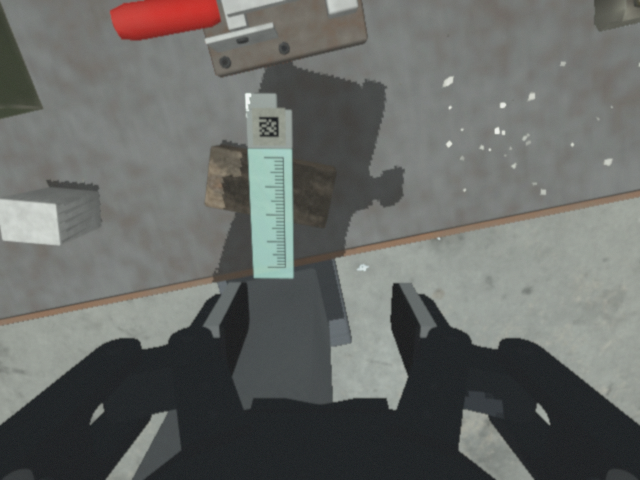

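The wrist view confirms it: clear end at about (254–294, 278), frosted end with code at the top, and the notch at the top right (276,95)–(292,109).

```bash
python3 - <<'E'
from h import *
ci,im,d=pickle.load(open("w1.pkl","rb"))
f=lambda u,v:ray(ci,u,v,.036)
cl,cr,fl,fr=f(254,278),f(294.5,277.5),f(247,94),f(292,109)
print(cl,cr,fl,fr,np.linalg.norm(cl-cr),np.linalg.norm(fl-cl))
h=np.arctan2(*((fl-cl)+(fr-cr))[1::-1]); c=(cl+cr)/2
g=c+np.array([np.cos(h),np.sin(h),0])*.015; print(np.degrees(h),c,g)
for z in(.066,.033): print(togo([g[0],g[1],.155+z],np.degrees(h)))
E
```

```text
[ 0.38905209 -0.1429686   0.036     ] [ 0.38301096 -0.1729132   0.036     ] [ 0.51577691 -0.17225237  0.036     ] [ 0.50051632 -0.1988961   0.036     ] 0.03054789977023921 0.13006429624642835
-12.750675165868163 [ 0.38603152 -0.1579409   0.036     ] [ 0.40066162 -0.16125153  0.036     ]
(array([-23.5, -35. ,  96.7]), np.float64(0.57), array([ 0.4163, -0.2004,  0.3177]), np.float64(-12.18))
(array([-23.5, -35. , 129.7]), np.float64(0.57), array([ 0.4163, -0.2004,  0.3177]), np.float64(-12.18))
```

```bash
python3 -m crank '[[[-23,-35,45],0.6],[[-23.5,-35,80],0.6],[[-23.5,-35,105],0.6],[[-23.5,-35,105],0.6]]'; python3 - <<'E'
from h import *
print(togo([.4007,-.1620,.155+.033],-12.75), telemetry.get_obs()["wrist_force"])
E
```

```text
time_s: 2.25
tool_pos: [0.3995, -0.1614, 0.2117]
eef_rot: [-3.121, 0.352, 0.006]
wrist_force: [0.1, 0.1, 0.1]
finger_gap: 0.0601
gripper_force: 0.0
(array([ 1.4,  0.4, 23.7]), np.float64(-0.12), array([ 0.3995, -0.1614,  0.2117]), np.float64(-12.87)) [0.06038153 0.10194679 0.06510682]
```

```bash
python3 -m crank '[[[1.4,0.4,14],0],[[1.4,0.4,23.5],0],[[1.4,0.4,23.5],0]]'; python3 -m crank '[[[0,0,0],0],[[0,0,0],0],[[0,0,0],0],[[0,0,0],0]]' 1; python3 - <<'E'
from h import *
ci,im,d=grab("wrist"); cv2.imwrite("pics/w2.png",im[...,::-1])
o=telemetry.get_obs(); print(o["finger_gap"],o["gripper_force"],o["wrist_force"],pose())
E
```

```text
time_s: 2.62
tool_pos: [0.4024, -0.162, 0.1893]
eef_rot: [-3.122, 0.35, 0.0]
wrist_force: [-0.8, -0.4, -0.4]
finger_gap: 0.0597
gripper_force: 0.0
time_s: 3.12
tool_pos: [0.4028, -0.1618, 0.1895]
eef_rot: [3.122, -0.349, 0.001]
wrist_force: [-0.9, -0.6, 4.5]
finger_gap: 0.0284
gripper_force: 59.0
0.02845749017765493 59.01637136936188 [-0.62293593 -0.90457334  5.48379921] (array([ 0.40288178, -0.16178831,  0.18950115]), array([[ 9.75368420e-01, -2.20580576e-01,  8.09014411e-04],
       [-2.20580197e-01, -9.75368696e-01, -5.32034250e-04],
       [ 9.06443752e-04,  3.40476848e-04, -9.99999531e-01]]))
```

View pics/w2.png

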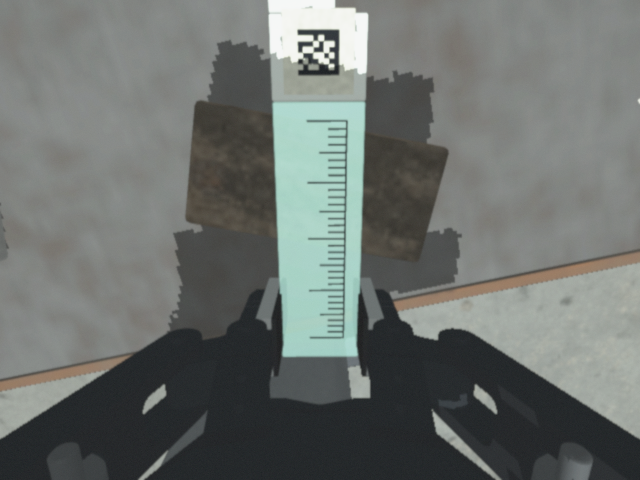

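```bash
python3 -m crank '[[[0,0,-20],0],[[0,0,-45],-3],[[0,0,-70],-8],[[0,0,-92],-12.75],[[0,0,-92],-12.75]]'; python3 -m crank '[[[0,-30,0],0],[[0,-75,0],0],[[0,-120,0],0],[[0,-165,0],0],[[0,-210,0],0]]';python3 -m crank '[[[0,-45,0],0],[[0,-90,0],0],[[0,-135,0],0],[[0,-180,0],0],[[0,-225,0],0]]'; python3 -m crank '[[[0,-35,0],0],[[0,-55,0],0],[[0,-66,0],0],[[0,-66,0],0],[[0,-66,0],0]]';  python3 - <<'E'
from h import *
o=telemetry.get_obs(); print(o["finger_gap"],o["gripper_force"],o["joint_positions"])
print(togo([.41,.339,.28],0))
ci,im,d=grab("top"); pickle.dump((ci,im,d),open("top2.pkl","wb"))
ci,im,d=grab("wrist"); pickle.dump((ci,im,d),open("w3.pkl","wb"));cv2.imwrite("pics/w3.png",im[...,::-1])
E
```

```text
time_s: 3.8
tool_pos: [0.4033, -0.1619, 0.2821]
eef_rot: [3.141, -0.001, 0.005]
wrist_force: [0.4, -0.0, -0.8]
finger_gap: 0.0281
gripper_force: 59.2
time_s: 4.42
tool_pos: [0.4028, 0.0178, 0.2798]
eef_rot: [-3.116, -0.055, 0.005]
wrist_force: [1.0, -0.3, -0.7]
finger_gap: 0.0286
gripper_force: 59.4
time_s: 5.05
tool_pos: [0.412, 0.0489, 0.2844]
eef_rot: [-3.069, -0.145, 0.008]
wrist_force: [-1.1, -0.3, -0.6]
finger_gap: 0.0285
gripper_force: 59.4
time_s: 5.68
tool_pos: [0.4119, 0.0724, 0.2885]
eef_rot: [-3.033, -0.212, 0.015]
wrist_force: [0.8, -0.3, -0.6]
finger_gap: 0.0282
gripper_force: 59.4
0.028154952169717827 59.399269223213196 [ 0.1384267   0.17171397 -0.58676985  0.81499223  0.10139946  3.14058852]
(array([  35.2, -262.1,   35.1]), np.float64(7.99), array([0.4119, 0.0724, 0.2885]), np.float64(7.99))
```

View pics/w3.png

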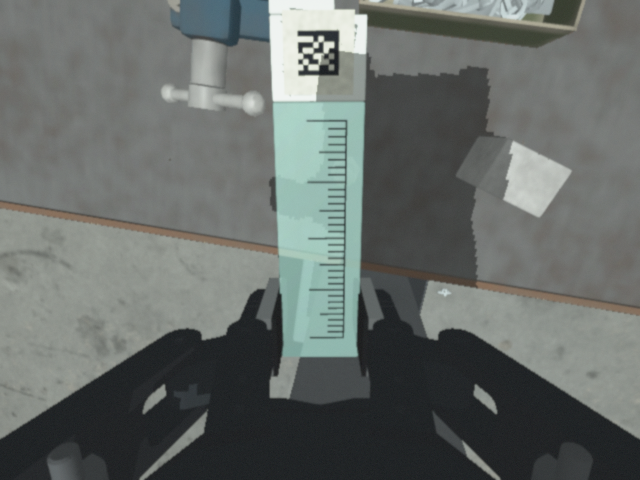

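The wrist picture shows the glass held straight with the notch at the top right. Joint 6 has hit its +3.14 limit, so I'll unwind it one turn the other way (negative yaw) in free air, then continue.

```bash
python3 -m crank '[[[0,0,-15],-5],[[0,0,-30],-15],[[0,0,-30],-25],[[0,0,-30],-35],[[0,0,-30],-45]]'; python3 -m crank '[[[0,0,0],-10],[[0,0,0],-20],[[0,0,0],-30],[[0,0,0],-40],[[0,0,0],-50]]'; python3 - <<'E'
from h import *
o=telemetry.get_obs(); print(o["finger_gap"],o["joint_positions"])
print(togo([.41,.0724,.31],0))
E
```

```text
time_s: 6.4
tool_pos: [0.4124, 0.0692, 0.3184]
eef_rot: [-2.721, -1.365, -0.046]
wrist_force: [-0.5, 0.0, -0.0]
finger_gap: 0.0284
gripper_force: 59.4
time_s: 7.02
tool_pos: [0.4124, 0.0692, 0.3183]
eef_rot: [-1.902, -2.403, -0.105]
wrist_force: [0.7, 0.7, -0.2]
finger_gap: 0.0282
gripper_force: 59.4
0.02821827046947635 [ 0.13072949  0.14154604 -0.53480361  0.89787792  0.10142296  1.46944785]
(array([ 2.8, -1.7,  8.6]), np.float64(103.31), array([0.4124, 0.0692, 0.3183]), np.float64(103.31))
```

```bash
python3 -m crank '[[[0,0,0],-10],[[0,0,0],-20],[[0,0,0],-30],[[0,0,0],-40],[[0,0,0],-50]]'; python3 - <<'E'
from h import *
o=telemetry.get_obs(); print(o["joint_positions"],pose()[1][:,2])
E
python3 -m crank '[[[0,0,0],-10],[[0,0,0],-20],[[0,0,0],-30],[[0,0,0],-40],[[0,0,0],-50]]'; python3 - <<'E'
from h import *
o=telemetry.get_obs(); print(o["joint_positions"],pose()[1][:,2])
E
```

```text
time_s: 7.65
tool_pos: [0.4124, 0.0692, 0.3184]
eef_rot: [-0.716, -3.015, -0.145]
wrist_force: [-0.3, -0.2, -0.8]
finger_gap: 0.0283
gripper_force: 59.4
[ 0.13071395  0.14147131 -0.5347669   0.89785266  0.1014444   0.59679626] [-0.01644944  0.09997936 -0.99485353]
time_s: 8.28
tool_pos: [0.4124, 0.0692, 0.3183]
eef_rot: [-0.632, 3.069, 0.159]
wrist_force: [-0.7, 0.7, -1.0]
finger_gap: 0.0283
gripper_force: 59.4
[ 0.13072113  0.14150637 -0.53477495  0.8978695   0.10149683 -0.27587113] [-0.01651608  0.10002318 -0.99484802]
```

```bash
python3 -m crank '[[[0,0,0],-10],[[0,0,0],-20],[[0,0,0],-30],[[0,0,0],-40],[[0,0,0],-50]]' >/dev/null
python3 -m crank '[[[0,0,0],-10],[[0,0,0],-20],[[0,0,0],-30],[[0,0,0],-40],[[0,0,0],-50]]'>/dev/null
python3 -m crank '[[[0,0,0],-10],[[0,0,0],-20],[[0,0,0],-30],[[0,0,0],-40],[[0,0,0],-50]]'
cat > s.py <<'E'
from h import *
o=telemetry.get_obs(); p,r=pose(); print(o["joint_positions"].round(4),"tz",r[:,2].round(4),"pos",p.round(4),"head",np.degrees(np.arctan2(r[1,0],r[0,0])).round(2))
E
python3 s.py
```

```text
time_s: 10.15
tool_pos: [0.4124, 0.0692, 0.3183]
eef_rot: [-3.037, 0.178, 0.034]
wrist_force: [-0.0, -0.2, 0.0]
finger_gap: 0.0284
gripper_force: 59.4
[ 0.1307  0.1415 -0.5348  0.8979  0.1015 -2.8939] tz [-0.0166  0.1    -0.9948] pos [0.4124 0.0692 0.3183] head -6.64
```

```bash
python3 -m crank '[[[0,0,0],-8],[[0,0,0],-14],[[0,0,0],-14]]'>/dev/null; python3 s.py; python3 -m crank '[[[0,20,0],0],[[0,40,0],0],[[0,40,0],0]]'; python3 s.py
```

```text
[ 0.1308  0.1415 -0.5348  0.8979  0.1015 -3.1312] tz [-0.0166  0.1    -0.9948] pos [0.4124 0.0693 0.3183] head 6.9
time_s: 10.9
tool_pos: [0.4146, 0.0528, 0.3144]
eef_rot: [-3.055, -0.146, 0.014]
wrist_force: [0.8, 0.1, -0.3]
finger_gap: 0.0285
gripper_force: 59.4
[ 0.0973  0.1454 -0.541   0.8892  0.0838 -3.1402] tz [-0.0128  0.0828 -0.9965] pos [0.4146 0.0528 0.3144] head 5.5
```

```bash
python3 -m crank '[[[0,40,0],0],[[0,80,0],0],[[0,120,0],0],[[0,160,0],0],[[0,160,0],0]]'; python3 s.py
```

```text
time_s: 11.52
tool_pos: [0.4238, 0.0199, 0.3029]
eef_rot: [-3.103, -0.051, 0.01]
wrist_force: [0.7, -0.1, -0.8]
finger_gap: 0.0283
gripper_force: 59.4
[ 0.0338  0.1674 -0.5462  0.8632  0.0379 -3.1406] tz [-0.0073  0.0376 -0.9993] pos [0.4238 0.0199 0.3029] head 1.88
```

```bash
python3 -m crank '[[[0,40,0],0],[[0,80,0],0],[[0,120,0],0],[[0,130,0],0],[[0,130,0],0]]'; python3 s.py
```

```text
time_s: 12.15
tool_pos: [0.4305, -0.0149, 0.2984]
eef_rot: [3.133, -0.051, -0.012]
wrist_force: [0.2, -0.1, 0.1]
finger_gap: 0.0289
gripper_force: 59.4
[-0.0318  0.183  -0.5392  0.856  -0.0084 -3.1406] tz [-0.0077 -0.0082 -0.9999] pos [ 0.4305 -0.0149  0.2984] head -1.88
```

```bash
python3 -m crank '[[[-3,-30,0],0],[[-6,-75,0],0],[[-10,-120,0],0],[[-13,-165,0],0],[[-16,-205,0],0]]'>/dev/null; python3 -m crank '[[[-5,-45,0],-0.5],[[-10,-90,0],-1],[[-15,-130,0],-1.5],[[-16,-148,0],-1.9],[[-16,-148,0],-1.9]]'; python3 s.py;  python3 - <<'E'
from h import *
for n in("top","wrist"):
    ci,im,d=grab(n); pickle.dump((ci,im,d),open(n+"4.pkl","wb")); 
    if n=="wrist":cv2.imwrite("pics/w4.png",im[...,::-1])
E
```

```text
time_s: 13.4
tool_pos: [0.4099, 0.3397, 0.2955]
eef_rot: [3.133, 0.004, -0.012]
wrist_force: [-0.1, 0.4, -0.4]
finger_gap: 0.0286
gripper_force: 59.5
[ 6.9260e-01  3.4740e-01 -3.1090e-01  9.2390e-01 -2.0000e-03 -2.4513e+00] tz [-0.0075 -0.0089 -0.9999] pos [0.4099 0.3397 0.2955] head 0.13
```

View pics/w4.png

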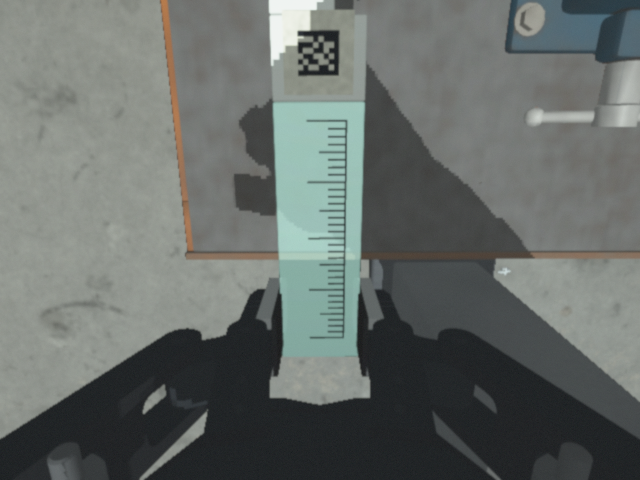

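The glass is straight in the hand (clear end (283–357, 357), label and notch at the top); the reader is ahead, outside this view.

```bash
python3 - <<'E'
from h import *
ci,im,d=pickle.load(open("wrist4.pkl","rb")); p,r=pose(); z=p[2]-.1535
Q=[ray(ci,u,v,z) for u,v in((283,357),(357,356),(273,101),(365,101))]
for q in Q: print(q.round(4),((q-p)@r*1000).round(1))
h=np.degrees(np.arctan2(*((Q[2]-Q[0])+(Q[3]-Q[1]))[1::-1])); print("glass heading",h)
# top check: edges of held glass & reader
ci,im,d=pickle.load(open("top4.pkl","rb"))
b=im[160:300,140:230]; b=cv2.resize(b,None,fx=5,fy=4.2,interpolation=cv2.INTER_CUBIC); cv2.imwrite("pics/t4.png",b[...,::-1])
E
```

```text
[0.3909 0.3524 0.1419] [-17.6 -15.9 153.5]
[0.3911 0.323  0.1419] [-17.4  13.5 153.8]
[0.4866 0.3529 0.1419] [ 78.1 -16.4 152.7]
[0.4866 0.3232 0.1419] [ 78.1  13.3 153. ]
glass heading 0.2197803890881932
```

View pics/t4.png

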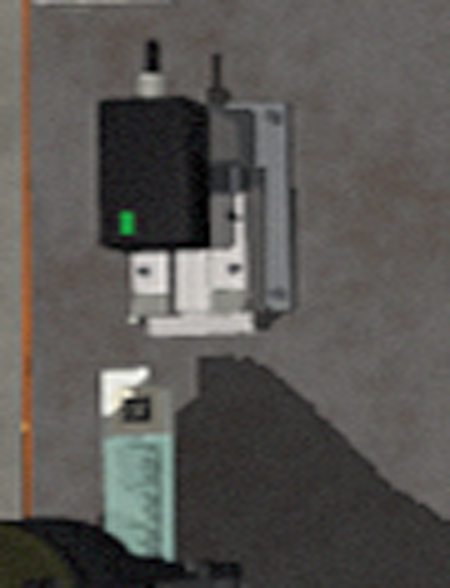

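The top crop shows the held glass in front of the reader, aligned, frosted end facing it, notch on the right. I'll lower it and compare the glass and throat in the same picture at similar heights.

```bash
python3 -m crank '[[[0,0,30],0],[[0,0,60],0],[[0,0,85],0],[[0,0,98],0],[[0,0,98],0]]'; python3 s.py;  python3 - <<'E'
from h import *
ims=[]
for i in range(4):
    ci,im,d=grab("top"); ims.append(im.astype(float))
m=np.mean(ims,0).astype(np.uint8); pickle.dump((ci,m,d),open("top5.pkl","wb"))
b=cv2.resize(m[200:280,155:215],None,fx=8,fy=7.5,interpolation=cv2.INTER_CUBIC); cv2.imwrite("pics/t5.png",b[...,::-1])
E
```

```text
time_s: 14.12
tool_pos: [0.4091, 0.337, 0.1972]
eef_rot: [3.132, -0.001, -0.014]
wrist_force: [-0.9, -0.8, -0.6]
finger_gap: 0.0283
gripper_force: 59.5
[ 6.8960e-01  4.4860e-01 -4.5030e-01  6.8530e-01 -1.8000e-03 -2.4513e+00] tz [-0.0091 -0.0098 -0.9999] pos [0.4091 0.337  0.1972] head -0.04
```

View pics/t5.png

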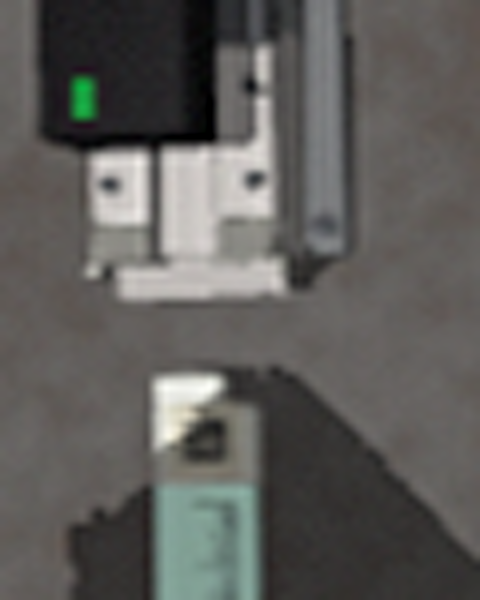

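```bash
python3 - <<'E'
from h import *
ci,m,d=pickle.load(open("top5.pkl","rb"))
g=lambda x,y,z:ray(ci,155+(x+.5)/8-.5,200+(y+.5)/7.5-.5,z).round(4)
print("glass front L/R",g(151,376,.0437),g(262,405,.0437),g(153,590,.0437),g(263,590,.0437))
print("lips",[g(150,y,z) for y in(150,) for z in(.044,.048,.052)],[g(218,150,z) for z in(.044,.048,.052)])
print("guide outer",g(88,200,.05),g(275,200,.05)); print("ramp",g(115,298,.027),g(287,298,.027), g(115,262,.034),g(287,262,.034))
P=world(ci,d)
for (x,y) in((115,190),(260,190),(185,200),(185,240),(185,280),(115,235),(245,240)): 
    u,v=155+x/8,200+y/7.5; u,v=int(round(u)),int(round(v)); print((x,y),np.median(P[v-1:v+2,u-1:u+2].reshape(-1,3),0).round(4))
E
```

```text
glass front L/R [0.5201 0.3507 0.0437] [0.5099 0.3176 0.0437] [0.452  0.3507 0.0437] [0.4511 0.3179 0.0437]
lips [array([0.5926, 0.3503, 0.044 ]), array([0.5922, 0.3491, 0.048 ]), array([0.5917, 0.348 , 0.052 ])] [array([0.592 , 0.3299, 0.044 ]), array([0.5916, 0.3288, 0.048 ]), array([0.5911, 0.3277, 0.052 ])]
guide outer [0.5765 0.3672 0.05  ] [0.5749 0.3114 0.05  ]
ramp [0.5466 0.3662 0.027 ] [0.5451 0.3139 0.027 ] [0.5577 0.364  0.034 ] [0.5562 0.3121 0.034 ]
(115, 190) [0.5794 0.3606 0.0466]
(260, 190) [0.5784 0.3143 0.0466]
(185, 200) [0.5756 0.3427 0.0312]
(185, 240) [0.5632 0.3421 0.0327]
(185, 280) [0.5514 0.3425 0.0297]
(115, 235) [0.5649 0.3598 0.0475]
(245, 240) [0.5612 0.3183 0.051 ]
```

```bash
python3 -m crank '[[[4,-3,0],0.2],[[11,-3,0],0.3],[[18,-3,0],0.3],[[25,-3,0],0.3],[[25,-3,0],0.3]]'; python3 s.py; python3 -m crank '[[[4,0,0],0],[[8,0,0],0],[[12,0,0],0],[[15,0,0],0],[[15,0,0],0]]'; python3 s.py
```

```text
time_s: 14.95
tool_pos: [0.435, 0.3412, 0.1975]
eef_rot: [3.134, -0.008, -0.011]
wrist_force: [0.0, -0.6, -0.3]
finger_gap: 0.0283
gripper_force: 59.5
[ 6.6570e-01  4.7830e-01 -3.9360e-01  7.0950e-01 -1.9000e-03 -2.4706e+00] tz [-0.0071 -0.008  -0.9999] pos [0.435  0.3412 0.1975] head -0.31
time_s: 15.58
tool_pos: [0.4495, 0.3411, 0.1974]
eef_rot: [3.133, -0.008, -0.012]
wrist_force: [-0.2, 0.3, -0.4]
finger_gap: 0.0285
gripper_force: 59.5
[ 6.497e-01  4.942e-01 -3.638e-01  7.237e-01 -2.000e-03 -2.487e+00] tz [-0.0075 -0.0082 -0.9999] pos [0.4495 0.3411 0.1974] head -0.28
```

```bash
python3 -m crank '[[[4,0,0],0],[[8,0,0],0],[[12,0,0],0],[[16,0,0],0],[[20,0,0],0]]'; python3 -m crank '[[[4,0,0],0],[[8,0,0],0],[[12,0,0],0],[[16,0,0],0],[[16,0,0],0]]'; python3 s.py
```

```text
time_s: 16.2
tool_pos: [0.4695, 0.341, 0.1972]
eef_rot: [3.133, -0.007, -0.012]
wrist_force: [-0.0, 0.8, -1.9]
finger_gap: 0.0283
gripper_force: 59.5
time_s: 16.82
tool_pos: [0.4856, 0.341, 0.1971]
eef_rot: [3.133, -0.008, -0.012]
wrist_force: [-0.7, -0.3, -0.2]
finger_gap: 0.0284
gripper_force: 59.5
[ 6.1280e-01  5.3470e-01 -2.8680e-01  7.6000e-01 -2.4000e-03 -2.5239e+00] tz [-0.0074 -0.0081 -0.9999] pos [0.4856 0.341  0.1971] head -0.28
```

```bash
python3 -m crank '[[[3,0,0],0],[[6,0,0],0],[[9,0,0],0],[[12,0,0],0],[[12,0,0],0]]'; python3 -m crank '[[[1.5,0,0],0],[[3,0,0],0],[[4.5,0,0],0],[[6,0,0],0],[[6,0,0],0]]'; python3 s.py
```

```text
time_s: 17.45
tool_pos: [0.4975, 0.3409, 0.197]
eef_rot: [3.133, -0.008, -0.012]
wrist_force: [0.7, -0.0, -1.2]
finger_gap: 0.0287
gripper_force: 59.5
time_s: 18.08
tool_pos: [0.5034, 0.3409, 0.197]
eef_rot: [3.133, -0.008, -0.012]
wrist_force: [-0.2, -0.3, -0.9]
finger_gap: 0.0286
gripper_force: 59.5
[ 0.5959  0.5554 -0.2469  0.7793 -0.0027 -2.5409] tz [-0.0074 -0.0083 -0.9999] pos [0.5034 0.3409 0.197 ] head -0.28
```

```bash
python3 -m crank '[[[1,0,0],0],[[2,0,0],0],[[3,0,0],0],[[3,0,0],0]]'|egrep "tool_pos|wrist"; python3 -m crank '[[[1,0,0],0],[[2,0,0],0],[[2,0,0],0]]'|egrep "tool_pos|wrist"; python3 -m crank '[[[1,0,0],0],[[2,0,0],0],[[2,0,0],0]]'|egrep "tool_pos|wrist"
```

```text
tool_pos: [0.5062, 0.3408, 0.1969]
wrist_force: [-1.0, 0.6, -0.7]
tool_pos: [0.5081, 0.3408, 0.1968]
wrist_force: [-1.5, 0.3, -0.0]
tool_pos: [0.5102, 0.3408, 0.1969]
wrist_force: [-1.9, -0.0, -1.3]
```

```bash
python3 -m crank '[[[1,0,0],0],[[1,0,0],0]]'|egrep "tool_pos|wrist"; python3 -m crank '[[[1,0,0],0],[[1,0,0],0]]'|egrep "tool_pos|wrist"; python3 -m crank '[[[1,0,0],0],[[1,0,0],0]]'|egrep "tool_pos|wrist"; python3 -c "
from h import *
ci,im,d=grab('wrist');pickle.dump((ci,im,d),open('w6.pkl','wb'))
f=[]
for i in range(8): eyes.read_camera('wrist'); f.append(telemetry.get_obs()['wrist_force'])
print(np.mean(f,0))"
```

```text
tool_pos: [0.5112, 0.3408, 0.1969]
wrist_force: [-2.6, -0.3, 0.1]
tool_pos: [0.5122, 0.3408, 0.1969]
wrist_force: [-2.8, 0.9, -1.2]
tool_pos: [0.5132, 0.3408, 0.1969]
wrist_force: [-2.7, 1.1, -0.3]
[-2.60512108  0.33701887 -0.59083022]
```

```bash
cat > f.py <<'E'
from h import *
f=[]
for i in range(4): eyes.read_camera('wrist'); f.append(telemetry.get_obs()['wrist_force'])
print(np.mean(f,0).round(2),pose()[0].round(4))
E
python3 -m crank '[[[0.7,0,0],0],[[0.7,0,0],0]]'>/dev/null; python3 f.py; python3 -m crank '[[[0.7,0,0],0],[[0.7,0,0],0]]'>/dev/null; python3 f.py
```

```text
[-3.16  0.41 -0.44] [0.5139 0.3408 0.1969]
[-4.64  0.6  -0.49] [0.5143 0.3407 0.1967]
```

```bash
python3 -m crank '[[[0.5,0,0],0],[[0.5,0,0],0]]'>/dev/null; python3 f.py; python3 -m crank '[[[0.5,0,0],0],[[0.5,0,0],0]]'>/dev/null; python3 f.py
```

```text
[-5.47  0.82  0.16] [0.5145 0.3406 0.1966]
[-6.98  0.62  0.04] [0.5146 0.3406 0.1965]
```

```bash
python3 -c "
from h import *
ci,im,d=grab('wrist');cv2.imwrite('pics/w7.png',im[...,::-1])
print(nets.spot_in('wrist','code_reader')[:1]);print(telemetry.get_obs())"
```

```text
[]
{'time_s': 22.425, 'joint_positions': array([ 5.85061489e-01,  5.70016879e-01, -2.19733422e-01,  7.94469261e-01,
       -1.60516606e-03, -2.55237575e+00]), 'joint_vel': array([ 0.00062194, -0.00015628, -0.0001454 ,  0.00120652,  0.00075484,
       -0.00065724]), 'tau': array([ -2.7373369 , -53.65187287,  24.32143092,  -2.02697508,
        -1.28063969,   0.12893908]), 'tool_pos': array([0.51462599, 0.34061896, 0.19648127]), 'eef_rot': array([ 3.13277198, -0.00649211, -0.01611214]), 'wrist_force': array([-6.34488316,  0.54168187, -0.45980643]), 'torque': array([0.09556581, 1.28937079, 0.08566995]), 'gripper_force': 59.5394504070282, 'finger_gap': 0.02833795484493438}
```

View pics/w7.png

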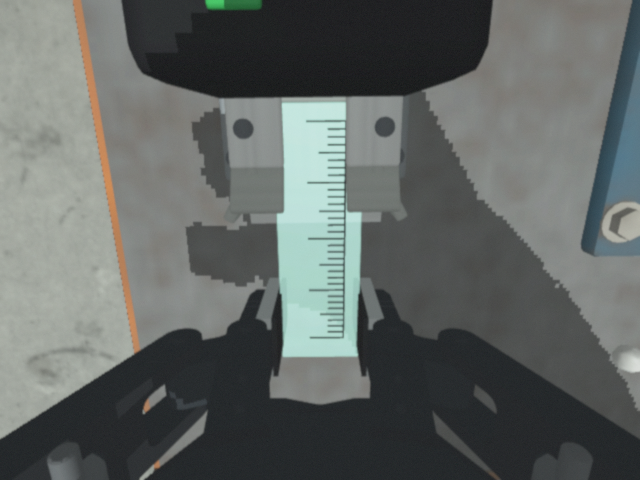

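The picture shows the glass under the lips and the head, with its clear end still at row 357, so it has not slipped in the grip. It is centred between the lips at columns 283 and 346.

```bash
python3 -c "
from station import close_job
print(close_job())"
```

```text
the job is handed in; nothing more can be done
None
```

I handed the job in at about 22 s: the glass is in the reader frosted end first and label up, pushed against the hard stop with about 6–7 N and still gripped at about 59 N. I judged the plunger fully home from the force rise at the stop, because I had no direct reading of it.

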